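# Slide a loaded ware board up onto the kiln stand

## Task

Slide the ware board with its dry-glazed pot off the wooden bench board and up the step onto the slab-topped steel stand beside it, until the board lies wholly on the slab, flat and let go, with the pot still standing on it. Do not carry it: its rear end stays down on the bench board until its middle has come over the slab. Do not ram or press hard on the slab, set the board down softly by feel without letting either end drop, keep the pot upright and untouched, and leave the scraper and the two bowls alone.

Things in the scene. Friction and masses are not known exactly. Their poses are not given: they have to be found in the camera images.
- board_mid (a point): Centre of the ware board's plank, half-way up its thickness (5 mm above its underside). Plywood plank 120 mm (its x) by 220 mm (its y, the long way, in which it slides) by 10 mm, with a round wooden handle bar across each end. About 0.4 kg, the pot on it 0.3 kg (each may be up to 30% off). z is up.
- bar_p (a point): Middle of the round handle bar at the board's +y end: 12 mm thick, along the board's x, 88 mm from the board's middle, its axis 38 mm above the board's underside (28 mm above the plank). Free for 90 mm between two posts, to be pinched across from above. Gripped lightly (about 30 N) it pivots in the pads, so lifting it tilts the board; gripped hard, the board may come up whole.
- bar_n (a point): The same handle bar at the board's -y end, 88 mm from the middle on the other side.
- end_p (a point): Middle of the board's lower edge at its +y end (on the underside, 110 mm from the middle).
- end_n (a point): Middle of the board's lower edge at its -y end.
- pot_mid (a point): Centre (39 mm above its foot) of the small clay vase that stands near the middle of the board: 78 mm tall, 54 mm wide at the belly, foot 42 mm wide, z is up. Dry-glazed: not to be touched.
- bench: Fixed pale wooden bench board on two battens, on which the ware board lies at the start. 210 mm (x) by 250 mm (y), top 30 mm above the table. Origin at its centre on the table. The stand lies on one side of it in its y direction, the slatted rack on the other.
- stand: Fixed steel stand topped by a plain level kiln slab, 170 (x) by 250 mm (y), 12 mm thick, centred over the origin, which lies on the table. It is beside the bench board, on its +y or -y side, axes parallel, 12 mm gap between. The slab's top is 34 to 50 mm above the table (4 to 20 mm above the bench board): it differs each time and is not reported; feel or see it. It does not move.
- rack: Fixed low slatted wooden drying rack on the other side of the bench board, with two bowls on it: not the place for the ware board. 170 mm (x) by 250 mm (y), top 22 mm above the table; origin at its centre on the table.
- scraper_mid (a point): Middle of the scraper (wooden handle, steel blade, 20 by 115 mm, 12 mm high) that lies on the bench board along its +x edge, beside the ware board. Leave alone.
- bowl1_mid (a point): Centre of a small clay bowl, 84 mm wide, 35 mm high, on the slatted rack. Leave alone.
- bowl2_mid (a point): Centre of the other small clay bowl on the slatted rack. Leave alone.
Mind the look-alikes: they are no part of the job. What is shaped like the part that bears pot_mid but orange or turquoise is not meant.

How it is judged:
At the end, for the whole second after the job is handed in: The ware board lies wholly and flat on the stand's slab (its middle within 17 mm lengthwise and 30 mm crosswise of the slab's, turned less than 0.25 rad, tilted less than 0.03 rad, clear of the bench board), at rest and let go, and the pot stands upright (within 0.1 rad) on it between the bars (x of board_mid in the frame of stand between -0.03 and 0.03 m and y of board_mid in the frame of stand between -0.017 and 0.017 m and angle between the y axis of board_mid and the y axis of stand, either way round below 0.25 rad and angle between board_mid's own z axis and vertical below 0.03 rad and contact force between board and stand above 2 N and contact force between board and bench below 0.1 N and angle between pot_mid's own z axis and vertical below 0.1 rad and x of pot_mid in the frame of board_mid between -0.05 and 0.05 m and y of pot_mid in the frame of board_mid between -0.06 and 0.06 m and linear speed of each of board, pot below 0.01 m/s); the robot touches nothing.
It fails at once if the board is carried: both its ends are more than 5 mm above the bench board while its middle is still more than 15 mm short of the slab (z of each of end_p, end_n in the frame of bench above 0.035 m and (y of board_mid in the frame of stand above 0.14 m or y of board_mid in the frame of stand below -0.14 m)).
It fails at once if the board rams, presses or strikes the slab with over 25 N (contact force between board and stand above 25 N).
It fails at once if either end of the board is let fall: the board turns faster than 1 rad/s (an end falling freely by over some 2 to 3 mm) (angular speed of board above 1 rad/s).
It fails at once if the pot tips by more than 0.3 rad, or the robot touches it (angle between pot_mid's own z axis and vertical above 0.3 rad or contact force between any of the fingers, the arm and pot above 0.3 N).
It fails at once if the scraper or a bowl is moved by more than 20 mm (distance of any of scraper_mid, bowl1_mid, bowl2_mid from where it was at the start of the episode above 0.02 m).
It also fails if it takes over 58 s, if anything falls off the work surface, if the arm or the gripper's body presses on something with over 40 N, if the wrist force passes 120 N, or if a joint passes its speed limit or range.

## Robot

A 6-joint arm with a two-finger parallel gripper is mounted at the origin on the work surface. World frame = base frame: x ahead of the robot, y to its left, z up, the work surface at z = 0. Lengths are in m, angles in rad, forces in N, time in s.
With the tool pointing down it reaches from about 0.3 to 0.775 m from the base axis. Payload 14.6 kg.
Tool frame: the origin (TCP) lies between the finger pads; the fingertips stand 19 mm ahead of it and the grasp point (between the pads) is the TCP (ctrl.finger_overhang is the distance from the TCP to the fingertips, in m); z points along the fingers, y is the direction in which the jaws open and shut (so a half turn about z gives the same grasp; the last joint's range is limited). The gripper opens to 94 mm and grips with 3 to 60 N. Pads are 16 mm wide; open, the fingers measure 119 mm over their backs; the gripper's body (75 mm by 177 mm) begins 78 mm behind the grasp point.
Start: joints at [1.045, 0.3, 1.521, -0, 1.321, -0.067], TCP at [0.244, 0.493, 0.224] pointing down, gripper open.
Joint ranges: [-3.03, 3.03], [-0.79, 2.21], [0.23, 2.52], [-1.04, 4.18], [0, 3.07], [-2.55, 2.55]. Speed limits (rad/s): [2.22, 2.22, 2.57, 3.14, 3.14, 3.14].

## Interface

Orientations are given as [roll, pitch, yaw] about the fixed x, y, z axes, in that order (R = Rz(yaw) Ry(pitch) Rx(roll)).
In Python, from station import ctrl gives the robot as it stands.
- The arm moves only by the tool send_rows, never from a script. Its argument "series" is a list of rows, each a list of 7 numbers: the turn, a rotation vector about the tool's x, y, z in degrees, then the shift along the tool's x, y, z in m, then the gripper's target within -1 to 1 (fully open at 1, half-way at 0, shut at -1). A call has 1 to 8 rows; each row is the pose to reach, as a shift and turn from the pose commanded when the call began, along the tool's axes at that moment; what a row does not reach only later rows make up. A row lasts 1/10 s, in which the tool goes at most 50 mm and 8.59 degrees, less where a joint would pass 70% of its speed; a pose out of reach is approached as far as the arm can. A call with a gripper value outside its range is refused whole. The fingers move at their own pace and stop on an object; "force" is the grip in N (left out, the last holds). Time passes only in rows, so rows that repeat a pose let the fingers close. It gives the time, the measured TCP pose, the force and the opening at its end, in the units of the state.
- ctrl.get_obs(): the state, without advancing time (a new reading comes with each control period).
- ctrl.camera(name): name is "scene" or "top" or "wrist"; returns a dict with "pixels" (384x512x3 uint8, red, green, blue), "z_map" (384x512 float32, m along the optical axis (not along the pixel's ray), 0 where there is no reading), "fov_y" (degrees; the focal length in pixels is half the picture's height over the tangent of half this angle, whatever the lens; pixels are square), "cx", "cy" (the principal point, pixels), "R" (3x3) and "t" (3): a world point X has camera coordinates R X + t. Camera axes: x right, y down, z forward; pixel columns grow to the right and rows downward; lengths in m; the calibration is good to about 2 mm. A picture is of the moment at which its call begins.
- ctrl.hand_in(): hands the job in, once; it reports no verdict.
The state is a dict: "time_s": time; "qpos": joint angles; "joint_vel": joint speeds; "tau": joint torques, N m; "ee_pos": TCP position; "eef_rot": TCP orientation; "force": force on the tool from outside, world axes, zero at the start; "moment": the same for the moment, N m; "grip_width": finger opening in m.
Only numpy, scipy, OpenCV 4.12 (cv2) and the standard library are available. Lean on these libraries where they do the work, as an engineer would, in place of code of your own. Each camera call takes 0.05 s, during which the arm holds its last target.

## Working session

There is one attempt and no reset: what is moved stays moved. The work goes in short steps, Python scripts to look and compute and a tool call to move; the robot and the scene stay as the last step left them, time stands still between calls to the robot, and variables do not carry over. Pictures are saved under pics/ and viewed, and the job is handed in when it is done.

Besides the shell and the picture viewer there is one more tool, called after ">>>" as name([rows], argument=value, ...), one row to a line, values as JSON. send_rows: Moves the arm, as the interface text tells. Its arguments: {"type":"object","properties":{"series":{"type":"array"},"force":{"type":"number"}},"required":["series"]}

```bash
mkdir -p pics; ls; python3 - <<'E'
from station import ctrl
import cv2,numpy as np
print(ctrl.get_obs())
print(ctrl.finger_overhang)
for n in ["scene","top","wrist"]:
    c=ctrl.camera(n); np.savez(f"{n}0.npz",**c)
    cv2.imwrite(f"pics/{n}0.png",c["pixels"][:,:,::-1]); print(n,c["fov_y"],c["cx"],c["cy"],c["R"],c["t"])
E
```

```text
pics
{'time_s': 0.0, 'qpos': array([ 1.04541698e+00,  3.00480031e-01,  1.52157740e+00,  7.75172658e-07,
        1.32066752e+00, -6.66315032e-02]), 'joint_vel': array([-9.36816236e-04, -7.81527736e-04, -3.36554703e-04, -2.38862263e-04,
       -4.48682319e-05,  2.30439976e-05]), 'tau': array([-1.31389224e-04, -5.31805015e+01, -3.52739990e+01,  7.08533311e-02,
        2.43817322e-02, -7.88016428e-05]), 'ee_pos': array([0.24345579, 0.4929246 , 0.22388297]), 'eef_rot': array([-3.14046292e+00, -7.61401800e-05,  2.68284457e+00]), 'force': array([ 0.57963605, -0.09868805,  0.20756335]), 'moment': array([0.0423409 , 0.01393979, 0.00549089]), 'grip_width': 0.09401175610438084}
0.019
scene 54.3208115442882 254.03250192234472 195.3458255168386 [[ 0.68925575  0.72451566 -0.00189182]
 [ 0.62009594 -0.59126423 -0.51564293]
 [-0.37470994  0.35423674 -0.85680149]] [-0.35178943 -0.25973586  1.04291217]
top 45.068885892660184 256.43179670341675 195.7858300815305 [[-7.32266369e-04 -9.99938101e-01  1.11021644e-02]
 [-9.95890866e-01 -2.76183545e-04 -9.05610653e-02]
 [ 9.05585259e-02 -1.11228590e-02 -9.95829019e-01]] [-0.00544108  0.47343763  1.24304497]
wrist 69.22279346540387 256.38969900185634 189.699137549458 [[ 4.43630466e-01  8.96209765e-01 -2.59081761e-04]
 [ 8.70591913e-01 -4.30880779e-01  2.37511000e-01]
 [ 2.12748044e-01 -1.05592670e-01 -9.71384814e-01]] [-0.54984493 -0.02508769  0.39038843]
```

View pics/scene0.png

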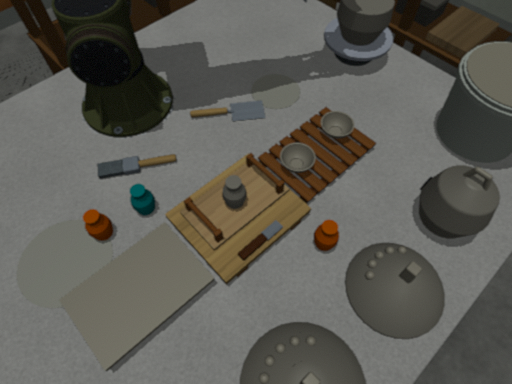

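View pics/top0.png

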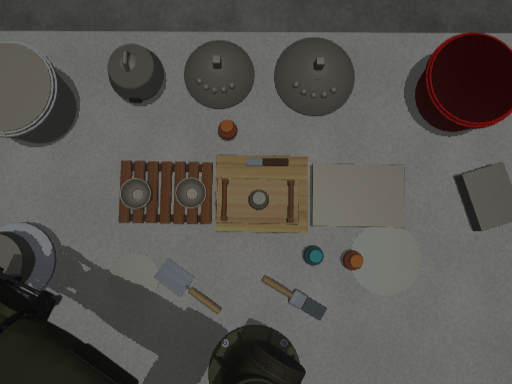

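View pics/wrist0.png

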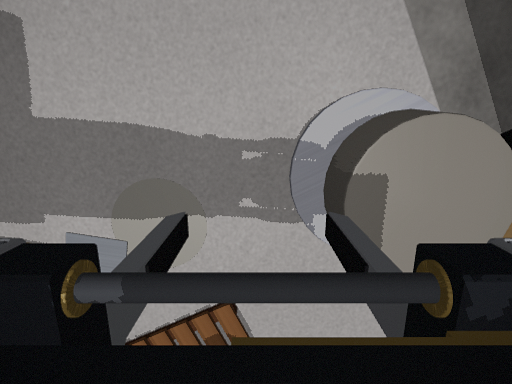

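The top view shows the bench at columns 215–308 and rows 155–232. The slab is to its right, world −y, at columns 311–405. The bars are at columns 224 and 291, and the pot is at (259,199). Next I'll turn these into positions.

```bash
cat > h.py <<'E'
import numpy as np
def world(c,u=None,v=None):
    z=c["z_map"];H,W=z.shape
    f=H/2/np.tan(np.radians(float(c["fov_y"]))/2)
    uu,vv=np.meshgrid(np.arange(W),np.arange(H))
    P=np.stack([(uu-c["cx"])/f*z,(vv-c["cy"])/f*z,z],-1)
    return (P-c["t"])@c["R"]
E
python3 - <<'E'
from h import *
import cv2
c=dict(np.load("top0.npz"));P=world(c)
for r in (175,195,215,225): print(r,[tuple((P[r,k]*1000).round().astype(int)) for k in (160,219,224,228,245,275,290,292,304,313,330,360,390,402)])
for r in range(150,240,3): print(r,(P[r,[224,291,270,360]]*1000).round().astype(int).tolist())
im=c["pixels"][140:250,200:420,::-1]
cv2.imwrite("pics/topc.png",cv2.resize(im,None,fx=3.6,fy=3.6,interpolation=cv2.INTER_CUBIC)) 
E
```

```text
175 [(np.int64(534), np.int64(263), np.int64(-2)), (np.int64(529), np.int64(96), np.int64(30)), (np.int64(530), np.int64(83), np.int64(29)), (np.int64(530), np.int64(72), np.int64(29)), (np.int64(529), np.int64(26), np.int64(31)), (np.int64(530), np.int64(-56), np.int64(28)), (np.int64(530), np.int64(-97), np.int64(28)), (np.int64(529), np.int64(-102), np.int64(31)), (np.int64(530), np.int64(-136), np.int64(27)), (np.int64(529), np.int64(-159), np.int64(38)), (np.int64(529), np.int64(-205), np.int64(36)), (np.int64(529), np.int64(-287), np.int64(37)), (np.int64(529), np.int64(-368), np.int64(38)), (np.int64(529), np.int64(-401), np.int64(39))]
195 [(np.int64(477), np.int64(261), np.int64(3)), (np.int64(474), np.int64(95), np.int64(38)), (np.int64(470), np.int64(80), np.int64(80)), (np.int64(474), np.int64(71), np.int64(41)), (np.int64(474), np.int64(25), np.int64(37)), (np.int64(474), np.int64(-55), np.int64(38)), (np.int64(471), np.int64(-93), np.int64(71)), (np.int64(471), np.int64(-98), np.int64(74)), (np.int64(475), np.int64(-134), np.int64(33)), (np.int64(474), np.int64(-158), n
[... 2875 characters left out ...]
2, -285, 37]]
210 [[432, 80, 72], [431, -95, 76], [434, -42, 36], [434, -285, 37]]
213 [[424, 80, 75], [423, -95, 76], [425, -42, 39], [425, -284, 38]]
216 [[416, 80, 71], [416, -95, 76], [417, -42, 38], [417, -284, 38]]
219 [[408, 79, 76], [408, -95, 77], [409, -42, 37], [409, -284, 37]]
222 [[402, 82, 32], [401, -98, 36], [401, -42, 35], [401, -284, 36]]
225 [[393, 82, 32], [394, -99, 27], [393, -42, 35], [393, -284, 38]]
228 [[386, 82, 28], [385, -99, 29], [385, -42, 31], [386, -292, 0]]
231 [[377, 82, 29], [377, -99, 30], [377, -42, 29], [378, -292, 0]]
234 [[370, 84, -4], [369, -101, -3], [369, -43, 1], [369, -293, -3]]
237 [[361, 84, 2], [361, -101, -3], [361, -43, -3], [361, -291, 3]]
```

View pics/topc.png

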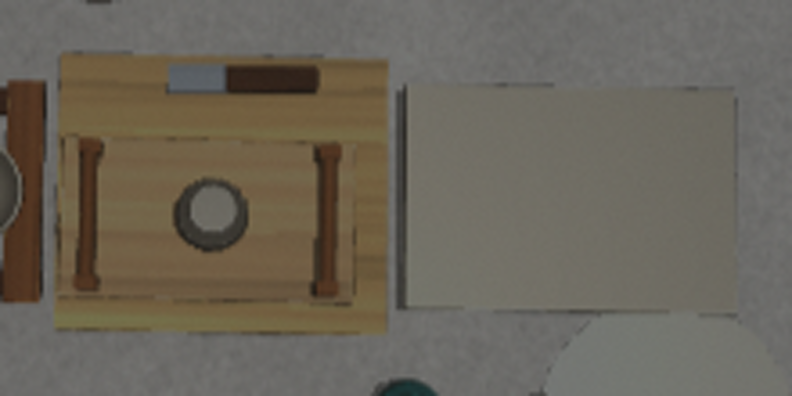

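```bash
python3 - <<'E'
from h import *
import cv2
for n in("top","scene"):
    c=dict(np.load(n+"0.npz"));P=world(c)
    x,y,z=P[...,0],P[...,1],P[...,2]
    def box(a,b,cc,d,l,h):
        m=(x>a)&(x<b)&(y>cc)&(y<d)&(z>l)&(z<h)&(c["z_map"]>0);return m
    for nm,m in dict(slab=box(.41,.55,-.39,-.18,.02,.06),bench=box(.52,.54,-.12,.09,.01,.06),bench2=box(.38,.395,-.12,.09,.015,.06),plank=box(.42,.5,-.08,-.03,.03,.05),table=box(.45,.58,-.5,-.43,-.02,.02)).items():
        print(n,nm,m.sum(),np.round(P[m].mean(0)*1000,1), np.round(np.median(z[m])*1000,1))
    for nm,m in dict(slab=box(.35,.6,-.45,-.15,.02,.06),barn=box(.35,.6,-.13,-.06,.06,.09),barp=box(.35,.6,.05,.12,.06,.09),bench=box(.35,.6,-.16,.13,.015,.1),pot=box(.4,.52,-.05,.05,.06,.13)).items():
        m=cv2.morphologyEx(m.astype(np.uint8),cv2.MORPH_OPEN,np.ones((2,2)))
        pts=(P[m>0][:,:2]*1000).astype(np.float32); r=cv2.minAreaRect(pts); print(n,nm,np.round(r[0],1),np.round(r[1],1),round(r[2],2), P[m>0][:,2].max())
E
```

```text
top slab 3925 [ 479.9 -285.    36.2] 36.2
top bench 526 [530.  -17.4  29.4] 29.3
top bench2 450 [386.9 -13.7  29.3] 29.3
top plank 527 [459.6 -56.6  39.2] 39.2
top table 1148 [ 515.3 -465.    -1.3] -1.4
top slab [ 468.  -205.2] [187.9 441.6] 3.99 1.2807956726710827
top barn [419.  -74.7] [ 71.8 192.3] 56.33 1.2807956726710827
top barp [427.9  65.6] [170.5  55.3] 21.66 1.2807956726710827
top bench [471.4 -17.9] [224.4 293.1] 0.58 1.2807956726710827
top pot [425.3   3.3] [ 51.1 123.1] 62.94 1.2807956726710827
scene slab 7651 [ 482.5 -290.3   36.5] 36.5
scene bench 829 [529.6 -15.9  29.7] 29.5
scene bench2 397 [386.8  -8.2  29.3] 29.4
scene plank 741 [460.6 -55.2  39.4] 39.4
scene table 1694 [ 491.8 -460.1   -0.7] -0.7
scene slab [ 587.9 -283.3] [261.5 412.2] 88.95 0.7589722166942977
scene barn [ 599.4 -154. ] [ 57.  448.1] 66.92 0.7589722166942977
scene barp [448.4  98.5] [ 52.9 139.6] 87.76 0.07666626852738932
scene bench [ 529.8 -101.9] [302.2 547. ] 28.93 0.7589722166942977
scene pot [ 598.6 -128.9] [ 49.6 477.8] 48.65 0.7589722166942977
```

```bash
python3 - <<'E'
from h import *
import cv2
c=dict(np.load("top0.npz"))
f=192/np.tan(np.radians(float(c["fov_y"]))/2)
def ray(u,v,z):
    u=np.asarray(u,float);v=np.asarray(v,float)
    d=np.stack([(u-c["cx"])/f,(v-c["cy"])/f,np.ones_like(u)],-1)@c["R"]; o=-c["R"].T@c["t"]
    return o+d*((z-o[2])/d[:,2])[:,None]
C=lambda pts:(np.array(pts)/3.6+[200-.36,140-.36]).T
def show(n,pts,z):
    p=ray(*C(pts),z)*1000; print(n,np.round(p[:,:2],1).tolist(),"mean",np.round(p[:,:2].mean(0),1))
show("slab",[(405,86),(736,89),(736,313),(404,307)],.037)
show("bench",[(62,53),(388,60),(388,332),(55,328)],.03)
show("bars",[(90,147),(88,283),(328,152),(325,288)],.068)
show("pot",[(213,209)],.118)
show("plank",[(64,137),(356,143),(353,303),(61,298)],.04)
# table-plane edges via bigger crop
P=world(c);x,y,z=[P[...,i] for i in range(3)]
m=(x>.35)&(x<.62)&(y>-.43)&(y<.13)&(z>.018)&(z<.05)&(c["z_map"]<1.4)
for a,b in((-.4,-.17),(-.13,.09)):
    q=m&(y>a)&(y<b); cols=[k for k in range(512) if q[:,k].sum()>20]
    top=[P[q[:,k],k][:,:2][0] for k in cols];bot=[P[q[:,k],k][:,:2][-1] for k in cols]
    for e in(top,bot):
        e=np.array(e);print(np.polyfit(e[:,1],e[:,0],1))
b=(z>.062)&(z<.085)&(x>.41)&(x<.51)
for a,d in((-.12,-.07),(.06,.1)):
    q=b&(y>a)&(y<d);print(P[q].mean(0)*1000,q.sum(),np.polyfit(x[q],y[q],1))
b=(z>.105)&(z<.13)&(x>.41)&(x<.51)&(abs(y)<.05);print(P[b].mean(0))
E
```

```text
slab [[560.2, -157.0], [558.1, -407.9], [388.9, -402.9], [393.5, -154.3]] mean [ 475.2 -280.5]
bench [[586.4, 102.7], [581.3, -145.2], [374.9, -143.0], [378.1, 106.4]] mean [480.2 -19.8]
bars [[509.7, 78.8], [410.1, 79.7], [506.2, -95.7], [406.4, -92.8]] mean [458.1  -7.5]
pot [[459.8, -10.5]] mean [459.8 -10.5]
plank [[520.8, 100.0], [516.4, -119.2], [396.4, -115.9], [400.2, 101.3]] mean [458.4  -8.5]
[0.0384482  0.56940788]
[0.01792925 0.39689288]
[-0.01529215  0.58206204]
[0.01666572 0.37681348]
[462.89443999 -95.27048873  71.59524649] 181 [-0.0257927  -0.08333119]
[459.02120136  80.11786948  72.25338335] 177 [-0.02718937  0.09259837]
[ 0.46087609 -0.01047898  0.11707533]
```

```bash
cat > g.py <<'E'
import sys,numpy as np
from scipy.spatial.transform import Rotation as R
from station import ctrl
def go(p,yaw):
    o=ctrl.get_obs(); A=R.from_euler("xyz",o["eef_rot"]); B=R.from_euler("xyz",[np.pi,0,yaw])
    print("pos",o["ee_pos"].round(4),"rpy",o["eef_rot"].round(3),"t",o["time_s"],"F",o["force"].round(2),"q",o["qpos"].round(2))
    print("turn",np.degrees((A.inv()*B).as_rotvec()).round(2),"shift",A.inv().apply(np.array(p)-o["ee_pos"]).round(4))
if __name__=="__main__": a=list(map(float,sys.argv[1:])); go(a[:3],a[3])
E
python3 g.py .458 -.095 .16 -.02; python3 g.py .35 .2 .19 1.2;
```

```text
pos [0.2435 0.493  0.224 ] rpy [-3.141 -0.     2.683] t 0.15 F [ 0.07  0.41 -0.45] q [ 1.05  0.3   1.52  0.    1.32 -0.07]
turn [-2.0000e-02  7.0000e-02  1.5486e+02] shift [-0.4527 -0.4321  0.0644]
pos [0.2435 0.493  0.224 ] rpy [-3.141 -0.     2.683] t 0.15 F [ 0.07  0.41 -0.45] q [ 1.05  0.3   1.52  0.    1.32 -0.07]
turn [-4.000e-02  3.000e-02  8.496e+01] shift [-0.2252 -0.2155  0.0342]
```

>>> send_rows([
  [8.5, 0, 0, 0, 0, 0, 1],
], force=30)

```text
time_s: 0.25
ee_pos: [0.243, 0.4921, 0.2251]
eef_rot: [-2.993, 0.0, 2.683]
force: [-0.7, 0.5, 1.1]
grip_width: 0.0942
```

That row turned the tool about x by mistake. It was harmless in free air, and the next move corrects it.

>>> send_rows([
  [-8.5, 0, 0, 0, 0, 0, 1],
  [-8.5, 0, 0, 0, 0, 0, 1],
])

```text
time_s: 0.45
ee_pos: [0.2433, 0.4927, 0.2218]
eef_rot: [-3.141, -0.0, 2.683]
force: [-0.2, -0.4, 0.4]
grip_width: 0.0944
```

>>> send_rows([
  [0, 0, 8.5, -0.03, -0.03, 0.004, -0.2],
  [0, 0, 17, -0.06, -0.06, 0.008, -0.2],
  [0, 0, 25.5, -0.09, -0.09, 0.012, -0.2],
  [0, 0, 34, -0.12, -0.12, 0.016, -0.2],
  [0, 0, 42.5, -0.15, -0.145, 0.02, -0.2],
  [0, 0, 51, -0.18, -0.175, 0.025, -0.2],
  [0, 0, 59.5, -0.21, -0.2, 0.03, -0.2],
  [0, 0, 68, -0.225, -0.215, 0.034, -0.2],
])

```text
time_s: 1.25
ee_pos: [0.3509, 0.1986, 0.1917]
eef_rot: [3.14, -0.001, 1.488]
force: [0.5, 0.5, -0.0]
grip_width: 0.0381
```

```bash
python3 g.py .458 -.095 .16 -.02
```

```text
pos [0.3509 0.1986 0.1917] rpy [ 3.140e+00 -1.000e-03  1.488e+00] t 1.25 F [ 0.49  0.48 -0.02] q [ 0.42 -0.    1.95 -0.    1.19  0.51]
turn [ 6.000e-02 -1.100e-01  8.642e+01] shift [-0.2838  0.1309  0.0317]
```

>>> send_rows([
  [0, 0, 8.5, -0.03, 0.013, 0.002, -0.2],
  [0, 0, 17, -0.06, 0.028, 0.004, -0.2],
  [0, 0, 25.5, -0.09, 0.042, 0.006, -0.2],
  [0, 0, 34, -0.125, 0.056, 0.008, -0.2],
  [0, 0, 42.5, -0.16, 0.07, 0.01, -0.2],
  [0, 0, 51, -0.19, 0.085, 0.012, -0.2],
  [0, 0, 59.5, -0.22, 0.1, 0.015, -0.2],
  [0, 0, 68, -0.25, 0.115, 0.018, -0.2],
])

```text
time_s: 2.05
ee_pos: [0.4466, -0.0588, 0.1738]
eef_rot: [3.141, -0.002, 0.303]
force: [0.2, 0.5, 0.3]
grip_width: 0.0376
```

```bash
python3 g.py .458 -.095 .16 -.02
```

```text
pos [ 0.4466 -0.0588  0.1738] rpy [ 3.141e+00 -2.000e-03  3.030e-01] t 2.05 F [0.18 0.51 0.27] q [-0.21  0.13  1.85 -0.    1.16  1.06]
turn [ 0.05 -0.1  18.49] shift [0.     0.038  0.0139]
```

>>> send_rows([
  [0, 0, 8.5, 0, 0.018, 0.005, -0.2],
  [0, 0, 17, 0, 0.033, 0.01, -0.2],
  [0, -0.1, 18.5, 0, 0.038, 0.014, -0.2],
  [0, -0.1, 18.5, 0, 0.038, 0.014, -0.2],
  [0, -0.1, 18.5, 0, 0.038, 0.014, -0.2],
])

```text
time_s: 2.55
ee_pos: [0.4576, -0.0929, 0.159]
eef_rot: [3.141, 0.001, -0.01]
force: [0.2, 0.7, 0.2]
grip_width: 0.0376
```

```bash
python3 g.py .458 -.095 .07 -.02; python3 - <<'E'
from station import ctrl
import cv2,numpy as np
for n in["wrist","scene"]:
    c=ctrl.camera(n);np.savez(n+"1.npz",**c);cv2.imwrite(f"pics/{n}1.png",c["pixels"][:,:,::-1])
E
```

```text
pos [ 0.4576 -0.0929  0.159 ] rpy [ 3.141e+00  1.000e-03 -1.000e-02] t 2.55 F [0.18 0.73 0.15] q [-0.28  0.19  1.82 -0.    1.13  1.3 ]
turn [0.02 0.08 0.57] shift [0.0006 0.0021 0.089 ]
```

View pics/wrist1.png

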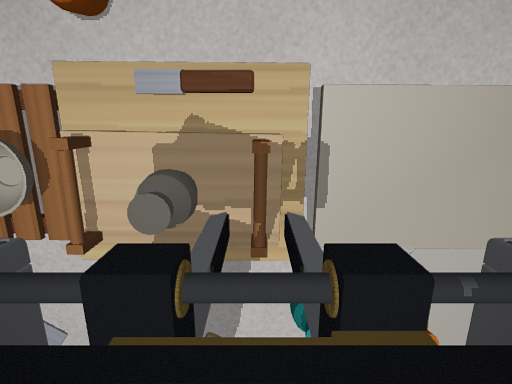

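View pics/scene1.png

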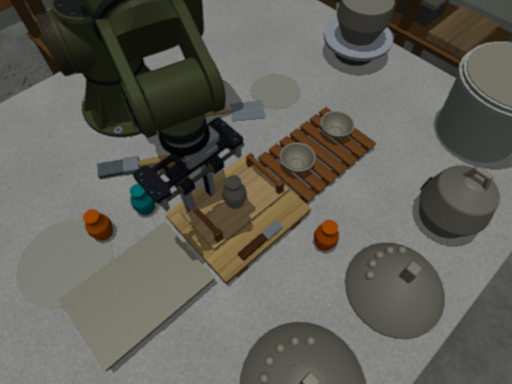

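The wrist view shows the bar at column 261, between the fingertips at 228 and 287, and the pot well clear. I'll descend next.

>>> send_rows([
  [0, 0, 0.6, 0.0005, 0.002, 0.02, -0.2],
  [0, 0, 0.6, 0.0005, 0.002, 0.04, -0.2],
  [0, 0, 0.6, 0.0005, 0.002, 0.06, -0.2],
  [0, 0, 0.6, 0.0005, 0.002, 0.075, -0.2],
  [0, 0, 0.6, 0.0005, 0.002, 0.085, -0.2],
  [0, 0, 0.6, 0.0005, 0.002, 0.089, -0.2],
  [0, 0, 0.6, 0.0005, 0.002, 0.089, -0.2],
])

```text
time_s: 3.35
ee_pos: [0.458, -0.0952, 0.0695]
eef_rot: [3.141, 0.002, -0.023]
force: [0.9, -0.0, 1.1]
grip_width: 0.0378
```

>>> send_rows([
  [0, 0, 0, 0, 0, 0, -0.4],
  [0, 0, 0, 0, 0, 0, -0.5],
  [0, 0, 0, 0, 0, 0, -0.6],
  [0, 0, 0, 0, 0, 0, -0.7],
  [0, 0, 0, 0, 0, 0, -0.75],
])

```text
time_s: 3.85
ee_pos: [0.4581, -0.0956, 0.0696]
eef_rot: [3.141, 0.001, -0.024]
force: [-0.5, -3.1, 0.9]
grip_width: 0.0126
```

```bash
python3 g.py .458 -.095 .07 -.02; python3 - <<'E'
from station import ctrl
import cv2,numpy as np
for n in["wrist"]:
    c=ctrl.camera(n);np.savez(n+"2.npz",**c);cv2.imwrite(f"pics/{n}2.png",c["pixels"][:,:,::-1])
E
```

```text
pos [ 0.4581 -0.0956  0.0696] rpy [ 3.141e+00  1.000e-03 -2.400e-02] t 3.85 F [-0.5  -3.09  0.89] q [-0.28  0.32  1.9  -0.    0.93  1.31]
turn [ 0.04  0.08 -0.24] shift [-0.0001 -0.0006 -0.0004]
```

View pics/wrist2.png

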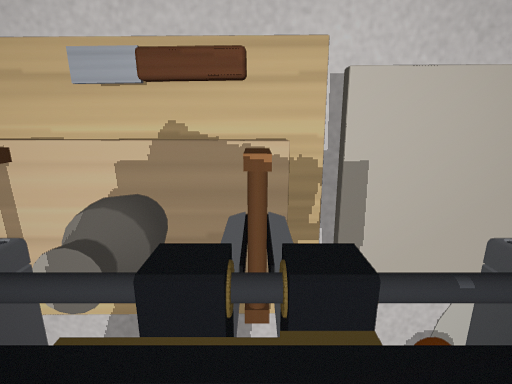

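The fingers straddle the bar at opening 12.6 mm. Next I'll clamp at 30 N and lift the front end.

>>> send_rows([
  [0, 0, 0, 0, 0, 0, -1],
  [0, 0, 0, 0, 0, 0, -1],
  [0, 0, 0, 0, 0, -0.002, -1],
  [0, 0, 0, 0, -0.0005, -0.004, -1],
  [0, 0, 0, 0, -0.001, -0.006, -1],
  [0, 0, 0, 0, -0.001, -0.008, -1],
  [0, 0, 0, 0, -0.001, -0.008, -1],
], force=30)

```text
time_s: 4.6
ee_pos: [0.458, -0.0942, 0.0775]
eef_rot: [3.142, 0.002, -0.024]
force: [-0.0, 1.8, -5.8]
grip_width: 0.0114
```

```bash
cat > snap.py <<'E'
import sys,cv2,numpy as np
from station import ctrl
from h import world
k=sys.argv[1]
o=ctrl.get_obs();print({a:np.round(o[a],4).tolist() for a in("time_s","ee_pos","eef_rot","force","moment","grip_width")})
c=ctrl.camera("scene");np.savez("s.npz",**c)
im=c["pixels"][90:380,40:400,::-1];cv2.imwrite(f"pics/s{k}.png",cv2.resize(im,None,fx=2,fy=2,interpolation=cv2.INTER_CUBIC))
E
python3 snap.py 1
```

```text
{'time_s': 4.6, 'ee_pos': [0.458, -0.0942, 0.0775], 'eef_rot': [3.1415, 0.0018, -0.024], 'force': [-0.0363, 1.7717, -5.7694], 'moment': [-0.0656, 0.2068, -0.0469], 'grip_width': 0.0114}
```

View pics/s1.png

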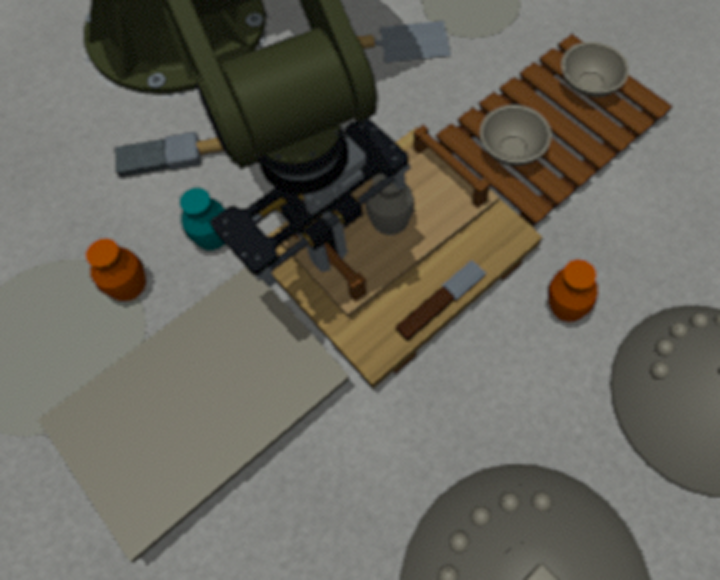

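```bash
cat > tilt.py <<'E'
from h import *
c=dict(np.load("s.npz"));P=world(c);x,y,z=[P[...,i] for i in range(3)]
import sys
y0,y1=float(sys.argv[1]),float(sys.argv[2])
for a in np.arange(y0,y1,.015):
    m=(x>.485)&(x<.512)&(y>a)&(y<a+.015)&(z>.02)&(z<.062)&(c["z_map"]<1.5)
    if m.sum()>3: print(round(a+.0075,4),m.sum(),(np.median(z[m])*1000).round(1))
E
python3 tilt.py -.12 .12
```

```text
-0.1125 105 47.2
-0.0975 49 49.0
-0.0825 32 46.9
-0.0675 82 45.9
-0.0525 76 45.6
-0.0375 78 44.8
-0.0225 74 44.0
-0.0075 72 43.4
0.0075 69 43.3
0.0225 72 42.5
0.0375 69 41.7
0.0525 71 41.4
0.0675 71 41.1
0.0825 27 39.8
0.0975 4 37.6
0.1125 11 21.4
```

The plank tilts about 0.04 rad with its rear still down (40 mm at the rear, 47 mm at the front). I'll lift another 9 mm and then drag.

>>> send_rows([
  [0, 0, 0, 0, -0.0005, -0.002, -1],
  [0, 0, 0, 0, -0.001, -0.004, -1],
  [0, 0, 0, 0, -0.001, -0.006, -1],
  [0, 0, 0, 0, -0.0015, -0.008, -1],
  [0, 0, 0, 0, -0.0015, -0.009, -1],
  [0, 0, 0, 0, -0.0015, -0.009, -1],
])

```text
time_s: 5.25
ee_pos: [0.4582, -0.0929, 0.0867]
eef_rot: [3.141, 0.001, -0.024]
force: [0.1, -0.0, -4.3]
grip_width: 0.011
```

```bash
python3 snap.py 2;python3 tilt.py -.12 .12;  python3 g.py .466 -.24 .0865 -.02
```

```text
{'time_s': 5.25, 'ee_pos': [0.4582, -0.0929, 0.0867], 'eef_rot': [3.1412, 0.0013, -0.0242], 'force': [0.0722, -0.0068, -4.3356], 'moment': [-0.023, 0.1554, -0.0232], 'grip_width': 0.011}
-0.1125 128 56.8
-0.0975 48 56.4
-0.0825 31 54.0
-0.0675 82 53.9
-0.0525 80 52.5
-0.0375 75 51.1
-0.0225 72 49.7
-0.0075 74 48.5
0.0075 73 47.3
0.0225 70 46.0
0.0375 65 44.5
0.0525 68 43.2
0.0675 68 42.5
0.0825 28 41.3
0.1125 5 20.7
pos [ 0.4581 -0.093   0.0866] rpy [ 3.141e+00  1.000e-03 -2.400e-02] t 5.3 F [ 0.18 -0.08 -4.96] q [-0.28  0.29  1.89 -0.    0.96  1.32]
turn [ 0.02  0.09 -0.24] shift [1.150e-02 1.468e-01 1.000e-04]
```

>>> send_rows([
  [0, 0, 0, 0, 0.002, 0, -1],
  [0, 0, 0, 0.0005, 0.005, 0, -1],
  [0, 0, 0, 0.0008, 0.009, 0, -1],
  [0, 0, 0, 0.001, 0.014, 0, -1],
  [0, 0, 0, 0.0015, 0.019, 0, -1],
  [0, 0, 0, 0.002, 0.024, 0, -1],
  [0, 0, 0, 0.0023, 0.028, 0, -1],
  [0, 0, 0, 0.0025, 0.03, 0, -1],
])

```text
time_s: 6.1
ee_pos: [0.4598, -0.1234, 0.0864]
eef_rot: [3.141, 0.002, -0.025]
force: [-1.2, 1.8, -3.5]
grip_width: 0.0108
```

```bash
python3 snap.py 3;python3 tilt.py -.15 .09;  python3 g.py .467 -.258 .0865 -.02
```

```text
{'time_s': 6.1, 'ee_pos': [0.4598, -0.1234, 0.0864], 'eef_rot': [3.1413, 0.0018, -0.0246], 'force': [-1.2022, 1.7783, -3.5136], 'moment': [0.0449, 0.1724, -0.0594], 'grip_width': 0.0108}
-0.1425 99 56.5
-0.1275 32 56.0
-0.1125 34 54.4
-0.0975 84 53.3
-0.0825 80 52.1
-0.0675 81 50.9
-0.0525 76 49.6
-0.0375 79 48.3
-0.0225 78 47.2
-0.0075 70 45.8
0.0075 74 44.7
0.0225 65 43.5
0.0375 75 42.4
0.0525 29 41.0
0.0825 52 29.4
pos [ 0.4599 -0.1235  0.0864] rpy [ 3.141e+00  2.000e-03 -2.500e-02] t 6.15 F [-0.55 -1.98 -4.16] q [-0.34  0.31  1.86 -0.    0.97  1.26]
turn [ 0.03  0.1  -0.26] shift [ 0.0105  0.1343 -0.    ]
```

View pics/s3.png

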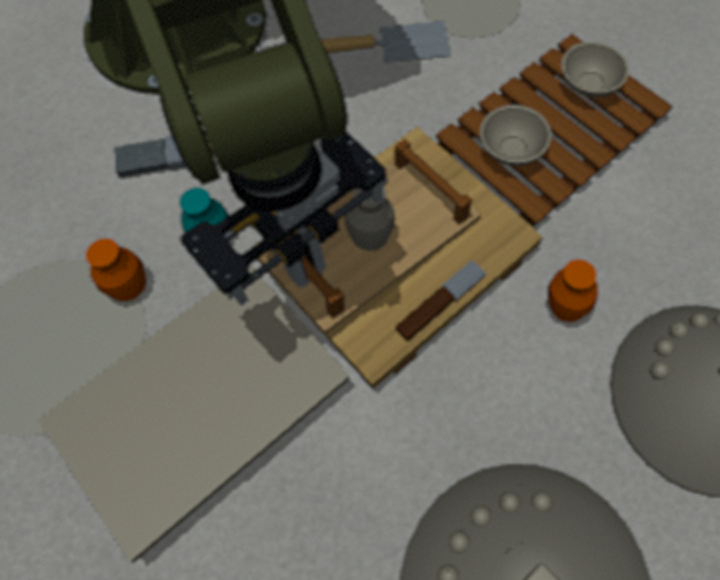

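The board follows straight, with its rear down and the pot upright. I'll keep dragging.

>>> send_rows([
  [0, 0, 0, 0.0003, 0.004, 0, -1],
  [0, 0, 0, 0.0007, 0.009, 0, -1],
  [0, 0, 0, 0.001, 0.014, 0, -1],
  [0, 0, 0, 0.0015, 0.019, 0, -1],
  [0, 0, 0, 0.002, 0.024, 0, -1],
  [0, 0, 0, 0.0023, 0.029, 0, -1],
  [0, 0, 0, 0.0027, 0.034, 0, -1],
  [0, 0, 0, 0.003, 0.039, 0, -1],
])

```text
time_s: 6.95
ee_pos: [0.4619, -0.1625, 0.0864]
eef_rot: [3.141, 0.002, -0.024]
force: [0.3, 0.4, -4.7]
grip_width: 0.0115
```

>>> send_rows([
  [0, 0, 0, 0.0003, 0.005, 0, -1],
  [0, 0, 0, 0.0007, 0.01, 0, -1],
  [0, 0, 0, 0.001, 0.015, 0, -1],
  [0, 0, 0, 0.0015, 0.02, 0, -1],
  [0, 0, 0, 0.002, 0.025, 0, -1],
  [0, 0, 0, 0.0023, 0.03, 0, -1],
  [0, 0, 0, 0.0027, 0.034, 0, -1],
  [0, 0, 0, 0.003, 0.036, 0, -1],
])

```text
time_s: 7.75
ee_pos: [0.464, -0.1985, 0.0864]
eef_rot: [3.141, 0.002, -0.024]
force: [0.1, 1.0, -5.0]
grip_width: 0.011
```

```bash
python3 snap.py 4;python3 tilt.py -.23 .09;  python3 g.py .467 -.258 .0865 -.02
```

```text
{'time_s': 7.75, 'ee_pos': [0.464, -0.1985, 0.0864], 'eef_rot': [3.1413, 0.0018, -0.0245], 'force': [0.0778, 1.0006, -4.9982], 'moment': [0.0687, 0.1611, 0.0579], 'grip_width': 0.011}
-0.2225 107 56.2
-0.2075 61 57.0
-0.1925 22 54.2
-0.1775 97 53.6
-0.1625 91 52.3
-0.1475 90 51.2
-0.1325 92 50.2
-0.1175 95 48.8
-0.1025 83 47.5
-0.0875 80 46.4
-0.0725 80 45.1
-0.0575 79 43.6
-0.0425 75 42.5
-0.0275 58 41.4
-0.0125 5 39.0
0.0025 48 28.9
0.0175 71 29.4
0.0325 69 29.3
0.0475 68 29.2
0.0625 68 29.5
0.0775 65 29.4
0.0925 61 29.5
pos [ 0.4641 -0.1986  0.0865] rpy [ 3.141e+00  2.000e-03 -2.400e-02] t 7.8 F [-1.06 -1.63 -3.97] q [-0.48  0.37  1.78 -0.    0.99  1.12]
turn [ 0.03  0.09 -0.26] shift [ 0.0044  0.0593 -0.    ]
```

View pics/s4.png

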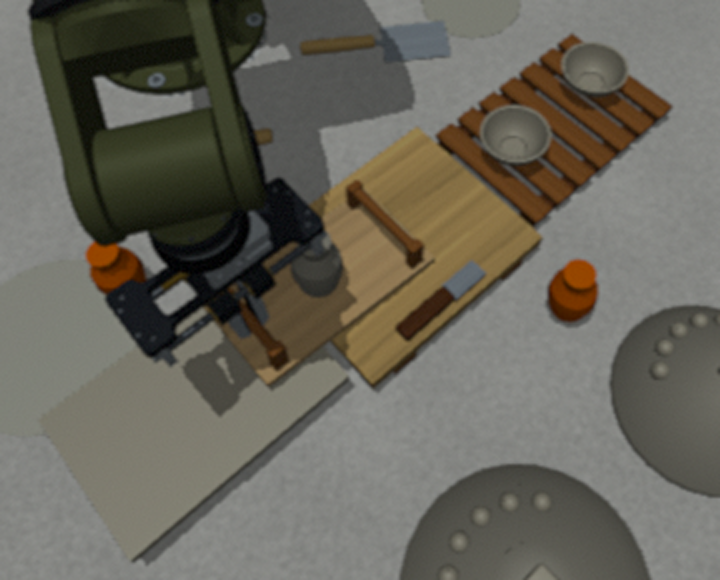

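>>> send_rows([
  [0, 0, 0, 0.0002, 0.003, 0, -1],
  [0, 0, 0, 0.0005, 0.007, 0, -1],
  [0, 0, 0, 0.001, 0.012, 0, -1],
  [0, 0, 0, 0.0013, 0.017, 0, -1],
  [0, 0, 0, 0.0017, 0.022, 0, -1],
  [0, 0, 0, 0.002, 0.027, 0, -1],
  [0, 0, 0, 0.0022, 0.031, 0, -1],
  [0, 0, 0, 0.0025, 0.034, 0, -1],
])

```text
time_s: 8.6
ee_pos: [0.4656, -0.2325, 0.0864]
eef_rot: [3.141, 0.002, -0.024]
force: [-0.2, 1.0, -4.2]
grip_width: 0.0109
```

>>> send_rows([
  [0, 0, 0, 0.0002, 0.003, 0, -1],
  [0, 0, 0, 0.0005, 0.006, 0, -1],
  [0, 0, 0, 0.001, 0.01, 0, -1],
  [0, 0, 0, 0.0012, 0.014, 0, -1],
  [0, 0, 0, 0.0015, 0.018, 0, -1],
  [0, 0, 0, 0.0018, 0.022, 0, -1],
  [0, 0, 0, 0.002, 0.023, 0, -1],
])

```text
time_s: 9.3
ee_pos: [0.4671, -0.2557, 0.0865]
eef_rot: [3.141, 0.002, -0.025]
force: [-0.4, 0.6, -4.4]
grip_width: 0.0111
```

```bash
python3 snap.py 5;python3 tilt.py -.29 .0;  python3 g.py .473 -.367 .0865 -.02
```

```text
{'time_s': 9.3, 'ee_pos': [0.4671, -0.2557, 0.0865], 'eef_rot': [3.1412, 0.0017, -0.0245], 'force': [-0.4219, 0.6281, -4.364], 'moment': [0.1036, 0.1535, 0.023], 'grip_width': 0.0111}
-0.2825 105 37.9
-0.2675 79 56.8
-0.2525 22 54.8
-0.2375 106 54.0
-0.2225 102 52.8
-0.2075 96 51.5
-0.1925 104 50.2
-0.1775 95 49.3
-0.1625 90 47.9
-0.1475 87 46.6
-0.1325 88 45.2
-0.1175 84 43.8
-0.1025 83 42.6
-0.0875 69 41.7
-0.0725 5 39.3
-0.0575 57 29.9
-0.0425 76 29.7
-0.0275 73 29.0
-0.0125 74 29.4
0.0025 74 29.2
pos [ 0.4671 -0.2556  0.0865] rpy [ 3.141e+00  2.000e-03 -2.400e-02] t 9.35 F [-0.39 -0.93 -3.98] q [-0.57  0.42  1.71 -0.    1.02  1.03]
turn [ 0.03  0.09 -0.26] shift [0.0086 0.1112 0.    ]
```

View pics/s5.png

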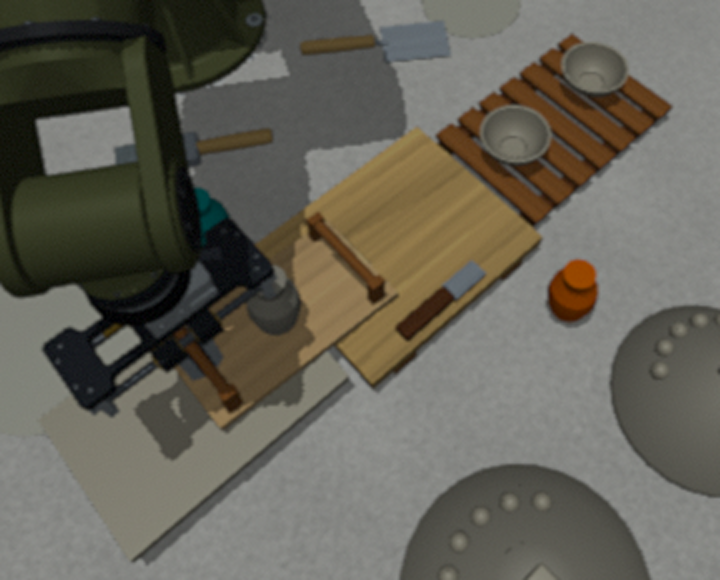

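The rear is still on the bench. The middle is at y ≈ −0.171, about 15 mm past the slab edge, and the underside just clears that edge. Next I'll lower the front softly while moving forward a little.

>>> send_rows([
  [0, 0, 0, 0.0001, 0.001, 0.0005, -1],
  [0, 0, 0, 0.0002, 0.002, 0.001, -1],
  [0, 0, 0, 0.0003, 0.0035, 0.0015, -1],
  [0, 0, 0, 0.0004, 0.005, 0.002, -1],
  [0, 0, 0, 0.0005, 0.0065, 0.0025, -1],
  [0, 0, 0, 0.0006, 0.008, 0.003, -1],
  [0, 0, 0, 0.0007, 0.009, 0.0035, -1],
  [0, 0, 0, 0.0007, 0.01, 0.004, -1],
])

```text
time_s: 10.15
ee_pos: [0.4676, -0.2652, 0.0825]
eef_rot: [3.141, 0.002, -0.024]
force: [0.2, 2.0, -1.9]
grip_width: 0.011
```

```bash
python3 snap.py 6;python3 tilt.py -.31 -.05
```

```text
{'time_s': 10.15, 'ee_pos': [0.4676, -0.2652, 0.0825], 'eef_rot': [3.1414, 0.0016, -0.0242], 'force': [0.248, 1.9999, -1.9398], 'moment': [0.6505, 0.1005, 0.0109], 'grip_width': 0.011}
-0.3025 114 36.5
-0.2875 103 51.5
-0.2725 48 52.8
-0.2575 60 51.1
-0.2425 102 50.7
-0.2275 101 49.6
-0.2125 100 49.3
-0.1975 101 48.7
-0.1825 89 48.4
-0.1675 93 47.1
-0.1525 87 46.2
-0.1375 91 45.5
-0.1225 86 44.7
-0.1075 84 44.2
-0.0925 50 43.3
-0.0775 25 42.8
-0.0625 57 29.5
-0.0475 80 29.4
```

>>> send_rows([
  [0, 0, 0, 0.0001, 0.001, 0.0005, -1],
  [0, 0, 0, 0.0002, 0.002, 0.001, -1],
  [0, 0, 0, 0.0003, 0.0035, 0.0015, -1],
  [0, 0, 0, 0.0004, 0.005, 0.002, -1],
  [0, 0, 0, 0.0005, 0.0065, 0.0025, -1],
  [0, 0, 0, 0.0006, 0.008, 0.003, -1],
  [0, 0, 0, 0.0007, 0.009, 0.0035, -1],
  [0, 0, 0, 0.0007, 0.01, 0.004, -1],
])

```text
time_s: 11.0
ee_pos: [0.4681, -0.2753, 0.0785]
eef_rot: [3.141, 0.002, -0.024]
force: [-0.0, 4.7, -1.0]
grip_width: 0.0113
```

```bash
python3 snap.py 7;python3 tilt.py -.32 -.05
```

```text
{'time_s': 11.0, 'ee_pos': [0.4681, -0.2753, 0.0785], 'eef_rot': [3.1414, 0.0017, -0.0242], 'force': [-0.0263, 4.734, -1.0449], 'moment': [0.8909, 0.1695, 0.0229], 'grip_width': 0.0113}
-0.3125 114 36.7
-0.2975 105 46.0
-0.2825 45 48.0
-0.2675 64 47.4
-0.2525 104 47.5
-0.2375 104 47.4
-0.2225 100 47.0
-0.2075 104 47.4
-0.1925 90 47.1
-0.1775 94 46.7
-0.1625 91 46.8
-0.1475 90 46.1
-0.1325 88 46.1
-0.1175 85 45.9
-0.1025 50 45.9
-0.0875 26 46.1
-0.0725 56 29.5
-0.0575 77 29.7
-0.0425 70 29.4
```

Nearly flat: tilt about 0.009 rad. I'll lower the last bit by feel.

>>> send_rows([
  [0, 0, 0, 0, 0.0005, 0.0004, -1],
  [0, 0, 0, 0, 0.001, 0.0008, -1],
  [0, 0, 0, 0, 0.001, 0.0012, -1],
  [0, 0, 0, 0, 0.001, 0.0012, -1],
])

```text
time_s: 11.45
ee_pos: [0.468, -0.2764, 0.0774]
eef_rot: [3.141, 0.002, -0.024]
force: [0.1, 2.2, -0.5]
grip_width: 0.0112
```

```bash
python3 snap.py 8;python3 tilt.py -.32 -.05
```

```text
{'time_s': 11.45, 'ee_pos': [0.468, -0.2764, 0.0774], 'eef_rot': [3.141, 0.0016, -0.0242], 'force': [0.0665, 2.2348, -0.4928], 'moment': [0.5743, 0.2722, -0.0055], 'grip_width': 0.0112}
-0.3125 112 36.6
-0.2975 109 45.3
-0.2825 35 47.2
-0.2675 70 46.5
-0.2525 104 46.7
-0.2375 101 46.5
-0.2225 102 46.5
-0.2075 102 46.6
-0.1925 93 46.7
-0.1775 93 46.4
-0.1625 88 46.6
-0.1475 90 46.6
-0.1325 88 46.6
-0.1175 87 46.6
-0.1025 49 46.7
-0.0875 37 46.5
-0.0725 54 29.5
-0.0575 76 29.4
-0.0425 75 29.3
```

View pics/s8.png

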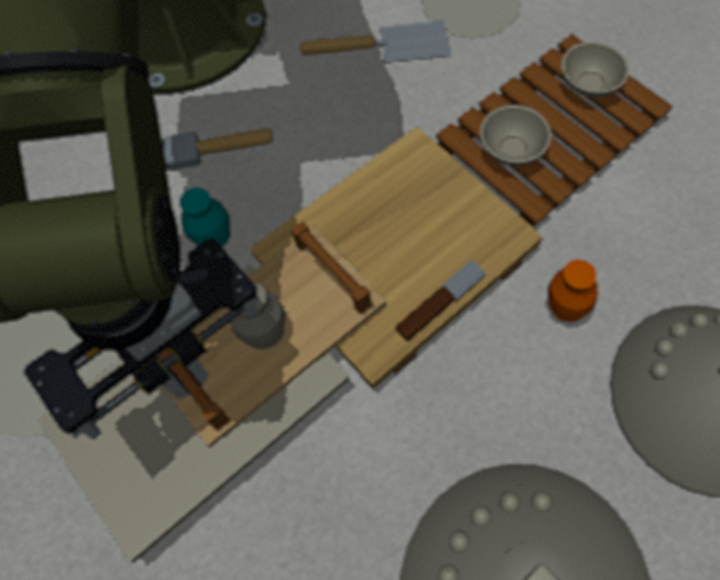

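The plank is level at 46.6 mm along its whole length. I'll drag it flat the remaining ~93 mm.

>>> send_rows([
  [0, 0, 0, 0.0001, 0.002, 0, -1],
  [0, 0, 0, 0.0003, 0.005, 0, -1],
  [0, 0, 0, 0.0007, 0.009, 0, -1],
  [0, 0, 0, 0.001, 0.013, 0, -1],
  [0, 0, 0, 0.0014, 0.018, 0, -1],
  [0, 0, 0, 0.0018, 0.023, 0, -1],
  [0, 0, 0, 0.002, 0.028, 0, -1],
  [0, 0, 0, 0.0025, 0.032, 0, -1],
])

```text
time_s: 12.3
ee_pos: [0.4697, -0.3088, 0.0773]
eef_rot: [3.141, 0.002, -0.024]
force: [-0.5, 6.4, 2.3]
grip_width: 0.0109
```

```bash
python3 snap.py 9;python3 tilt.py -.345 -.09; python3 g.py .473 -.369 .0774 -.024
```

```text
{'time_s': 12.3, 'ee_pos': [0.4697, -0.3088, 0.0773], 'eef_rot': [3.1413, 0.0017, -0.0244], 'force': [-0.5162, 6.3658, 2.3299], 'moment': [1.212, 0.2144, 0.0065], 'grip_width': 0.0109}
-0.3375 107 36.6
-0.3225 90 46.6
-0.3075 26 46.4
-0.2925 112 46.5
-0.2775 108 46.5
-0.2625 107 46.3
-0.2475 104 46.4
-0.2325 97 46.7
-0.2175 88 46.6
-0.2025 101 46.3
-0.1875 97 46.4
-0.1725 94 46.6
-0.1575 94 46.4
-0.1425 80 46.3
-0.1275 9 46.5
-0.1125 61 45.5
-0.0975 82 29.5
pos [ 0.4698 -0.3093  0.0773] rpy [ 3.141e+00  2.000e-03 -2.500e-02] t 12.35 F [-0.45  1.22  1.26] q [-0.65  0.49  1.62 -0.    1.03  0.95]
turn [ 0.04  0.09 -0.03] shift [ 0.0047  0.0596 -0.    ]
```

>>> send_rows([
  [0, 0, 0, 0.0002, 0.003, 0, -1],
  [0, 0, 0, 0.0005, 0.007, -0.0002, -1],
  [0, 0, 0, 0.0009, 0.012, -0.0002, -1],
  [0, 0, 0, 0.0013, 0.017, -0.0002, -1],
  [0, 0, 0, 0.0017, 0.022, -0.0002, -1],
  [0, 0, 0, 0.002, 0.027, -0.0002, -1],
  [0, 0, 0, 0.0023, 0.031, -0.0002, -1],
  [0, 0, 0, 0.0026, 0.034, -0.0002, -1],
])

```text
time_s: 13.15
ee_pos: [0.4714, -0.3427, 0.0774]
eef_rot: [3.141, 0.002, -0.024]
force: [-1.0, 2.9, -0.7]
grip_width: 0.0112
```

>>> send_rows([
  [0, 0, 0, 0.0002, 0.003, 0, -1],
  [0, 0, 0, 0.0005, 0.007, 0, -1],
  [0, 0, 0, 0.0009, 0.012, 0, -1],
  [0, 0, 0, 0.0013, 0.017, 0, -1],
  [0, 0, 0, 0.0017, 0.021, 0, -1],
  [0, 0, 0, 0.002, 0.024, 0, -1],
  [0, 0, 0, 0.0021, 0.0255, 0, -1],
  [0, 0, 0, 0.0021, 0.0255, 0, -1],
])

```text
time_s: 13.95
ee_pos: [0.473, -0.3683, 0.0775]
eef_rot: [3.141, 0.002, -0.024]
force: [-0.6, -0.5, -2.2]
grip_width: 0.011
```

```bash
python3 snap.py 10;python3 tilt.py -.425 -.13; python3 - <<'E'
from station import ctrl
import cv2,numpy as np
c=ctrl.camera("top");np.savez("top1.npz",**c);cv2.imwrite("pics/top1.png",cv2.resize(c["pixels"][140:250,200:420,::-1],None,fx=3.6,fy=3.6,interpolation=cv2.INTER_CUBIC))
E
```

```text
{'time_s': 13.95, 'ee_pos': [0.473, -0.3683, 0.0775], 'eef_rot': [3.1407, 0.0016, -0.0243], 'force': [-0.5718, -0.546, -2.2298], 'moment': [0.0431, 0.1753, 0.0797], 'grip_width': 0.011}
-0.4025 99 36.6
-0.3875 102 46.0
-0.3725 16 47.6
-0.3575 118 46.7
-0.3425 122 46.7
-0.3275 120 46.6
-0.3125 113 46.7
-0.2975 101 46.6
-0.2825 81 46.8
-0.2675 101 46.7
-0.2525 106 46.5
-0.2375 105 46.4
-0.2225 99 46.7
-0.2075 100 46.6
-0.1925 23 46.2
-0.1775 77 46.7
-0.1625 77 36.5
-0.1475 32 28.6
-0.1325 86 29.6
```

View pics/s10.png

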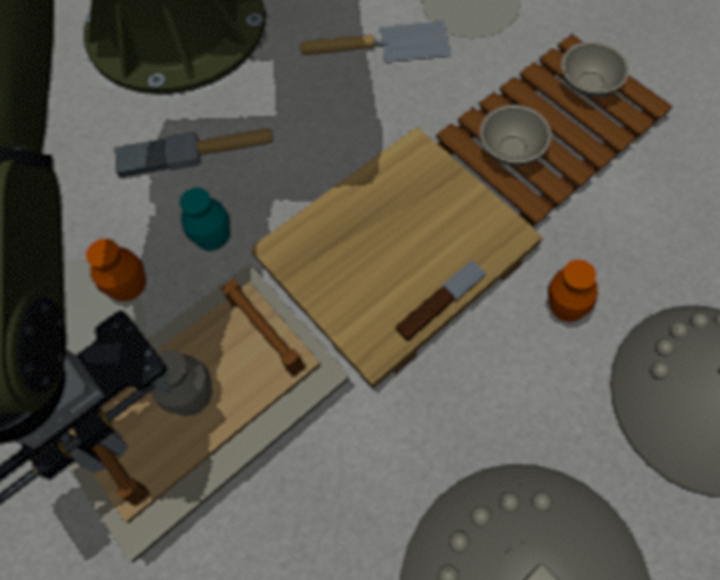

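View pics/top1.png

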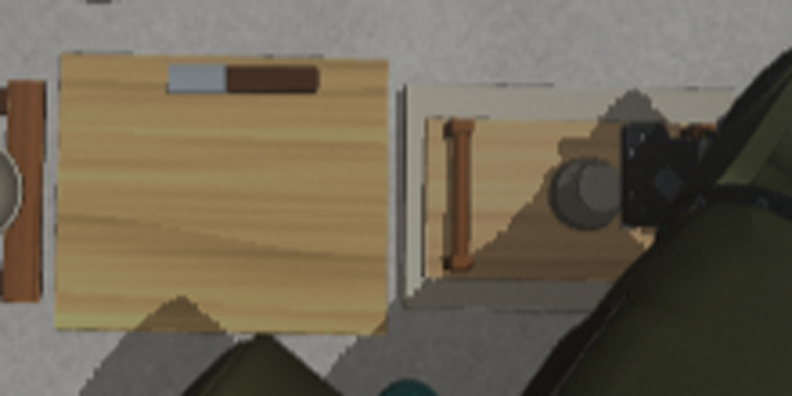

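The slab is clear by about 15 mm at the rear end and by 27–30 mm on each side, and the plank is flat. I'll ease down 0.3 mm, soften the grip and open gently.

>>> send_rows([
  [0, 0, 0, 0, 0, 0.0002, -1],
  [0, 0, 0, 0, 0, 0.0004, -1],
  [0, 0, 0, 0, 0, 0.0004, -1],
], force=30)

```text
time_s: 14.35
ee_pos: [0.4731, -0.3681, 0.0774]
eef_rot: [3.141, 0.001, -0.024]
force: [-0.2, -4.0, -1.3]
grip_width: 0.0111
```

>>> send_rows([
  [0, 0, 0, 0, 0, 0, -1],
  [0, 0, 0, 0, 0, 0, -1],
], force=10)

```text
time_s: 14.55
ee_pos: [0.4732, -0.3681, 0.0775]
eef_rot: [3.14, 0.001, -0.024]
force: [0.6, -3.9, 1.6]
grip_width: 0.0115
```

>>> send_rows([
  [0, 0, 0, 0, 0, 0, -1],
  [0, 0, 0, 0, 0, 0, -1],
  [0, 0, 0, 0, 0, 0, -0.72],
  [0, 0, 0, 0, 0, 0, -0.65],
  [0, 0, 0, 0, 0, 0, -0.5],
  [0, 0, 0, 0, 0, 0, -0.3],
  [0, 0, 0, 0, 0, 0, -0.2],
  [0, 0, 0, 0, 0, 0, -0.2],
], force=3)

```text
time_s: 15.35
ee_pos: [0.473, -0.3678, 0.0771]
eef_rot: [3.141, 0.002, -0.024]
force: [-0.4, -0.0, -0.2]
grip_width: 0.0371
```

```bash
python3 snap.py 11; python3 - <<'E'
from station import ctrl
import cv2
c=ctrl.camera("wrist");cv2.imwrite("pics/w11.png",c["pixels"][:,:,::-1])
E
```

```text
{'time_s': 15.35, 'ee_pos': [0.473, -0.3678, 0.0771], 'eef_rot': [3.1414, 0.0018, -0.0242], 'force': [-0.4074, -0.031, -0.156], 'moment': [0.019, 0.1249, -0.0014], 'grip_width': 0.0371}
```

View pics/w11.png

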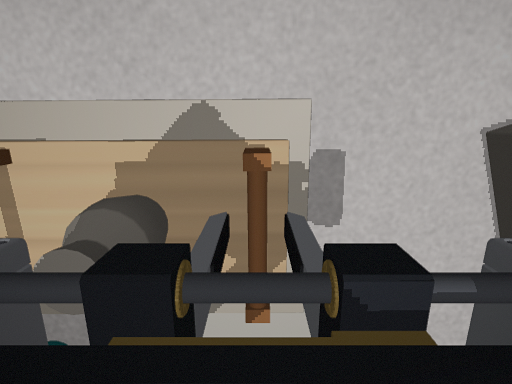

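The wrist view shows the fingers open at columns 215 and 300, both clear of the bar at 258. I'll retreat straight up, then move to −y.

>>> send_rows([
  [0, 0, 0, 0, 0, -0.01, -0.2],
  [0, 0, 0, 0, 0, -0.03, -0.2],
  [0, 0, 0, 0, 0, -0.06, -0.2],
  [0, 0, 0, 0, 0, -0.09, -0.2],
  [0, 0, 0, 0, 0, -0.12, -0.2],
  [0, 0, 0, -0.02, 0.03, -0.13, -0.2],
  [0, 0, 0, -0.05, 0.06, -0.13, -0.2],
  [0, 0, 0, -0.08, 0.09, -0.13, -0.2],
])

```text
time_s: 16.25
ee_pos: [0.3902, -0.4567, 0.2086]
eef_rot: [3.14, 0.001, -0.023]
force: [0.5, -0.6, 0.6]
grip_width: 0.038
```

>>> send_rows([
  [0, 0, 0, -0.03, 0.03, 0, -0.2],
  [0, 0, 0, -0.07, 0.05, 0, -0.2],
  [0, 0, 0, -0.1, 0.07, 0, -0.2],
  [0, 0, 0, -0.1, 0.07, 0, -0.2],
  [0, 0, 0, -0.1, 0.07, 0, -0.2],
])

```text
time_s: 16.75
ee_pos: [0.2891, -0.5236, 0.2081]
eef_rot: [3.141, 0.001, -0.026]
force: [-0.2, 0.1, 0.2]
grip_width: 0.0376
```

```bash
python3 snap.py 12;python3 tilt.py -.425 -.13; python3 - <<'E'
from station import ctrl
from h import *
import cv2,numpy as np
c=ctrl.camera("top");cv2.imwrite("pics/top2.png",cv2.resize(c["pixels"][140:250,200:420,::-1],None,fx=3.6,fy=3.6,interpolation=cv2.INTER_CUBIC))
P=world(c);x,y,z=[P[...,i] for i in range(3)]
b=(z>.068)&(z<.092)&(x>.41)&(x<.54)
for a,d in((-.4,-.35),(-.22,-.17)):
    q=b&(y>a)&(y<d);print(P[q].mean(0)*1000,q.sum())
E
```

```text
{'time_s': 16.75, 'ee_pos': [0.2891, -0.5236, 0.2081], 'eef_rot': [3.1409, 0.0013, -0.0255], 'force': [-0.2259, 0.0953, 0.238], 'moment': [0.0485, 0.1805, -0.0135], 'grip_width': 0.0376}
-0.4025 96 36.4
-0.3875 108 46.0
-0.3725 12 46.4
-0.3575 118 46.5
-0.3425 120 46.4
-0.3275 115 46.9
-0.3125 111 46.7
-0.2975 102 47.0
-0.2825 83 46.7
-0.2675 99 46.7
-0.2525 105 46.4
-0.2375 105 46.2
-0.2225 100 46.5
-0.2075 98 46.6
-0.1925 22 46.5
-0.1775 78 46.4
-0.1625 74 36.5
-0.1475 34 28.9
-0.1325 86 29.3
[ 472.95021475 -366.12562775   79.2460353 ] 205
[ 473.97908518 -190.80008693   80.19006637] 193
```

View pics/s12.png

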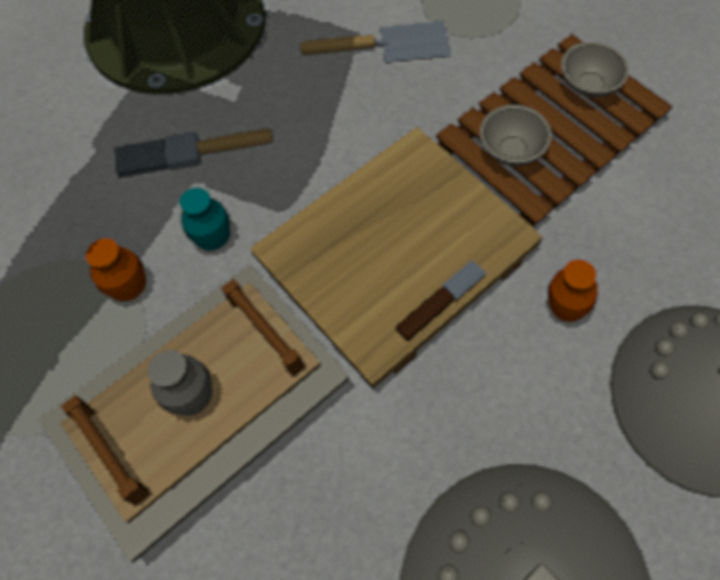

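View pics/top2.png

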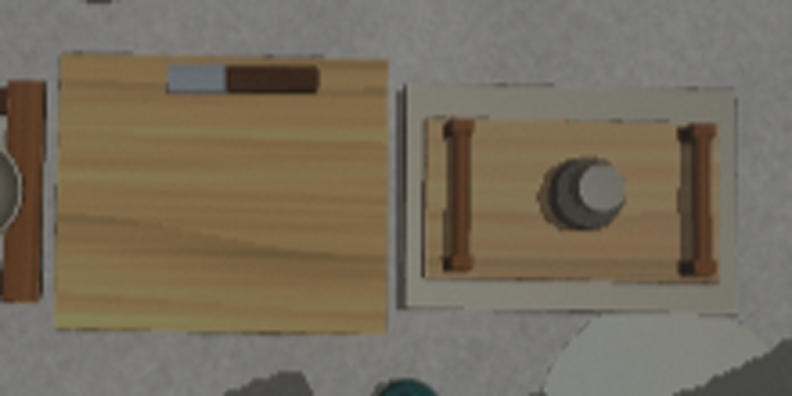

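Both views show the board flat and central on the slab, the pot upright near its middle, and the scraper and bowls unmoved.

```bash
python3 -c "
from station import ctrl
print(ctrl.hand_in())"
```

```text
the job is handed in; nothing more can be done
None
```

The ware board is on the slab, flat and let go, with the pot still standing on it. I handed the job in at about 17 s; no verdict was reported.

- **Method:** I pinched the bar at the stand end at 30 N and tilted that end up about 0.085 rad. The rear slid along the bench until the board's middle was about 15 mm past the slab's edge. I then lowered the front by feel, slid the board flat to its place, softened the grip, opened the fingers and backed away.
- **Position:** The board's middle measured (0.4735, −0.2785) against the slab's centre at (0.475, −0.2805), so about 2 mm off each way. It is turned about 0.02 rad or less.
- **Flatness:** The plank's height read 46–47 mm along its length, so there is no measurable tilt. The slab's top came out about 7 mm above the bench board.
- **Surroundings:** The pot looks upright near the middle of the board. The scraper and bowls look unmoved, judged by eye from the pictures.
- **Forces:** Wrist force stayed at or below about 7 N at every reading. These came only at the ends of moves, so a short peak between them would not show.

One early row turned the tool 8.5° about the wrong axis in free air. I corrected it at once and nothing was touched. The wrist moment rose to 1.2 N·m while dragging flat; I took this to be drag and pivot friction, and it was gone once the board was let go.

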